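# Scan a food sample bottle and hold it in the contact thermometer

## Task

Food-safety check at the bar counter: pick up the small labelled sample bottle and first show it to the label reader, upright, about 25 mm in front of the dark window with the label turned squarely towards it, for about a second. Then bring it upright to the contact thermometer and push it into the sprung V head so that it bears on both faces and drives the head back about 8 mm, half of its travel; finish while holding it there, pressed into the V (do not let go). Keep the bottle upright, near the counter's height at both stations, and leave the other tableware where it stands.

Things in the scene. Friction and masses are not known exactly. Their poses are not given: they have to be found in the camera images.
- bottle_center (a point): Centre of the sample bottle, on its axis 60 mm above its underside: an upright amber glass cylinder 50 mm in diameter, 118 mm high with its steel cap of the same diameter, 0.18 to 0.36 kg, standing loose in the front row. z up, x points to its label's side. Grip it well above the label: grasp point about 80 mm above the underside.
- label (a point): Middle of the bottle's paper label (only this bottle has one), on its surface 25 mm from the axis along the bottle's x, 45 mm above the underside; axes as the bottle's. The label spans 45 degrees either way and 23 to 67 mm up. A raised steel bar on the cap, 5 mm high, 8 mm wide, runs from the centre to the rim above it. At the start the label faces away from the robot, within 75 degrees of +x.
- reader_window (a point): Centre of the dark window in the front of the label reader, a grey block 60 mm deep, 80 wide, 95 high, fixed to the counter; 45 mm above the counter. z up; +x points into the reader, the window looks along -x, roughly to the robot. The label faces it squarely when the bottle's x points the same way as this x. Reader and thermometer may change places (left or right).
- v_seat (a point): Axis of the 50 mm bottle when it touches both faces of the V at rest; 70 mm above the counter, moving with the sprung V head of the contact thermometer (fixed white housing 80 mm wide, 105 high, round dial on top). z up; the V opens along -x, roughly to the robot; push the bottle in along +x. Bare counter below and in front. The head floats sideways (y) by 6 mm on a soft 200 N/m spring.
- v_press (a joint): How far the V head has been pushed back along +x, in m: 0 at rest, 0.016 at the stop. Spring of 500 N/m, so 4 N at 8 mm.
- v_left: The V's upright polished plate on the +y side, friction about 0.15. Frame as v_seat, origin on the counter below it. The plates meet at 120 degrees, reach from 30 to 110 mm above the counter and 19 mm to either side; their front edges are 18 mm beyond the seat axis (+x), so fingers gripping the bottle along y stay clear.
- v_right: The V's upright polished plate on the -y side, the mirror image of v_left. Frame as v_seat, origin on the counter below it.
- bottle: The sample bottle's body, with its origin at the centre of the underside, z up, x towards the label.
- tumbler: Bystander: a clear glass tumbler, 66 mm across, 115 mm high, standing in the front row with bottle and jar; the three may change places. Origin at the centre of its underside.
- jar: Bystander: an unlabelled amber jar with a steel lid, 72 mm across, 95 mm high, in the front row. Origin at the centre of its underside.
- tumbler_back: Bystander: a second clear glass tumbler, 66 mm across, 115 mm high, at the back between the two devices. Origin at the centre of its underside.
- jug: Bystander: a steel milk jug with a handle, 84 mm across without the handle, 110 mm high, at the left. Origin at the centre of its underside.
- dessert_bowl: Bystander: a glass dessert bowl, 96 mm across, 60 mm high, on the black round tray at the right. Origin at the centre of its underside.
- spoon: Bystander: a steel spoon lying on the counter at the left. Origin under its middle.
Mind the look-alikes: they are no part of the job. Leave any blue or purple look-alike of the part that bears v_seat alone.

How it is judged:
On the way:
1. the label is shown to the reader: the label's middle within 50 mm of the window's centre, within 20 mm sideways, turned to it within 0.3 rad, bottle upright, held for half a second (distance between label and reader_window below 0.05 m and y of label in the frame of reader_window between -0.02 and 0.02 m and angle between the x axis of bottle and the x axis of reader_window, either way round below 0.3 rad and angle between bottle's own z axis and vertical below 0.15 rad and linear speed of bottle below 0.03 m/s), for 0.5 s.
At the end, for the whole second after the job is handed in: The robot's fingers still hold the bottle, upright within 0.12 rad, its centre less than 85 mm above the counter (underside at most 25 mm up), at rest, pressed with more than 0.8 N on each of the two V faces, the head pushed back between 4 and 13.5 mm (contact force between bottle and v_left above 0.8 N and contact force between bottle and v_right above 0.8 N and value of joint v_press between 0.004 and 0.0135 m and contact force between the fingers and bottle above 1 N and angle between bottle's own z axis and vertical below 0.12 rad and height (world z) of bottle_center below 0.085 m and linear speed of bottle below 0.02 m/s); the arm keeps its last pose, push and grip.
It fails at once if a bystander is moved by more than 30 mm (distance of any of tumbler, jar, tumbler_back, jug, dessert_bowl, spoon from where it was at the start of the episode above 0.03 m).
It fails at once if the bottle is tipped by more than 0.5 rad (angle between bottle's own z axis and vertical above 0.5 rad).
It also fails if it takes over 50 s, if anything falls off the work surface, if the arm or the gripper's body presses on something with over 40 N, if the wrist force passes 120 N, or if a joint passes its speed limit or range.

## Robot

A 6-joint arm with a two-finger parallel gripper is mounted at the origin on the work surface. World frame = base frame: x ahead of the robot, y to its left, z up, the work surface at z = 0. Lengths are in m, angles in rad, forces in N, time in s.
With the tool pointing down it reaches from about 0.3 to 0.825 m from the base axis. Payload 5.4 kg.
Tool frame: the origin (TCP) lies at the very end of the fingers, on their centre line; the grasp point (between the pads) lies 19 mm behind it; z points along the fingers, y is the line along which they close (so a half turn about z gives the same grasp; the last joint's range is limited). The gripper opens to 92 mm and grips with 3 to 60 N. Pads are 20 mm wide; open, the fingers measure 128 mm over their backs; the gripper's body (75 mm by 189 mm) begins 69 mm behind the grasp point.
Start: joints at [-1.406, 0.158, 1.597, -0, 1.386, -0.21], TCP at [0.21, -0.535, 0.215] pointing down, gripper open.
Joint ranges: [-2.91, 2.91], [-0.94, 2.29], [0.18, 2.7], [-1.29, 4.43], [0.17, 2.64], [-3, 3]. Speed limits (rad/s): [2.57, 2.57, 3.14, 3.14, 3.14, 3.14].

## Interface

Orientations are given as a unit quaternion [w, x, y, z].
In Python, from bench import monitor, capture, order gives the robot as it stands.
- The arm moves only by the tool carry_out, never from a script. Its argument "series" is a list of rows, each an object of numbers: "tx", "ty", "tz": the shift along the tool's x, y, z in cm; "ax", "ay", "az": the turn, a rotation vector about the tool's x, y, z in rad; "gripper": the closure in counts, from 0 (fully open) to 255 (shut). A call has 1 to 8 rows; each row is the pose to reach, as a shift and turn from the pose commanded when the call began, along the tool's axes at that moment; what a row does not reach only later rows make up. A row lasts 1/12 s, in which the tool goes at most 41.7 mm and 7.16 degrees, less where a joint would pass 70% of its speed; a pose out of reach is approached as far as the arm can. A call with a gripper value outside its range is refused whole. The fingers move at their own pace and stop on an object; "squeeze" is the grip in N (left out, the last holds). Time passes only in rows, so rows that repeat a pose let the fingers close. It gives the time, the measured TCP pose, the force, the opening and the grip force at its end, in the units of the state.
- monitor.sense(): the state, without advancing time (a new reading comes with each control period).
- capture(name): name is "scene" or "top" or "wrist"; returns a dict with "frame" (480x640x3 uint8, red, green, blue), "range_z" (480x640 float32, m along the optical axis (not along the pixel's ray), 0 where there is no reading), "camera_matrix" (3x3 intrinsics, pixels), "k1" (the pictures are not rectified: a ray, as slopes to the right and down, at radius r is drawn at 1 + k1 r^2 times it, then the intrinsics apply), "R" (3x3) and "t" (3): a world point X has camera coordinates R X + t. Camera axes: x right, y down, z forward; pixel columns grow to the right and rows downward; lengths in m; the calibration is good to about 2 mm. A picture is of the moment at which its call begins.
- order.close_job(): hands the job in; it is judged then, once.
The state is a dict: "time": time; "q": joint angles; "dq": joint speeds; "tau": joint torques, N m; "tcp_pos": TCP position; "tcp_rot": TCP orientation; "contact_force": force on the tool from outside, world axes, zero at the start; "ft_torque": the same for the moment, N m; "finger_gap": finger opening in m; "gripper_force": force on a finger pad.
Only numpy, scipy, OpenCV 4.12 (cv2) and the standard library are available. Lean on these libraries where they do the work, as an engineer would, in place of code of your own. Each camera call takes 0.05 s, during which the arm holds its last target. There are 200 camera calls.

## Working session

There is one attempt and no reset: what is moved stays moved. The work goes in short steps, Python scripts to look and compute and a tool call to move; the robot and the scene stay as the last step left them, time stands still between calls to the robot, and variables do not carry over. Pictures are saved under pics/ and viewed, at most 10 in all, crops included, and the job is handed in when it is done.

Besides the shell and the picture viewer there is one more tool, called after "Request:" as a command line: name --argument value ..., lists and objects as JSON in quotes. carry_out: Moves the arm, as the interface text tells. Its arguments: {"type":"object","properties":{"series":{"type":"array"},"squeeze":{"type":"number"}},"required":["series"]}

```bash
mkdir -p pics; cat > h.py <<'E'
import numpy as np, cv2
from bench import monitor, capture, order
def cap(n,save=None):
    c=capture(n)
    if save: cv2.imwrite('pics/'+save+'.png',c['frame'][:,:,::-1])
    np.savez('/tmp/'+n+'.npz',**c); return c
def load(n): return dict(np.load('/tmp/'+n+'.npz'))
def slopes(c,uv):
    K=np.array(c['camera_matrix'],float); k=float(c['k1'])
    d=(np.atleast_2d(uv)-[K[0,2],K[1,2]])/[K[0,0],K[1,1]]
    s=d.copy()
    for _ in range(20): s=d/(1+k*(s**2).sum(1,keepdims=True))
    return s
def plane(c,uv,z):
    s=slopes(c,uv);R=np.array(c['R']);t=np.array(c['t']);o=-R.T@t
    d=np.c_[s,np.ones(len(s))]@R
    return o+d*((z-o[2])/d[:,2])[:,None]
def pts(c,uv):
    s=slopes(c,uv);u=np.atleast_2d(uv).astype(int);z=c['range_z'][u[:,1],u[:,0]]
    return (np.c_[s,np.ones(len(s))]*z[:,None]-c['t'])@np.array(c['R'])
def cloud(c):
    v,u=np.mgrid[0:480,0:640];p=pts(c,np.c_[u.ravel(),v.ravel()]);p[c['range_z'].ravel()==0]=np.nan
    return p.reshape(480,640,3)
E
python3 - <<'E'
from h import *
for n in['scene','top']:
    c=cap(n,n); print(n,c['k1'],-np.array(c['R']).T@c['t'])
print(monitor.sense())
E
```

```text
scene -0.03260602232575676 [1.35854283 0.50700637 0.73410822]
top 0.027620364784075722 [0.28833008 0.01128897 1.45584773]
{'time': 0.1, 'q': array([-1.40608041e+00,  1.58955164e-01,  1.59814133e+00, -4.17713682e-05,
        1.38622570e+00, -2.10097125e-01]), 'dq': array([ 0.00013696, -0.00205365, -0.0026851 , -0.00123797,  0.00092306,
        0.00019899]), 'tau': array([-2.13421413e-04, -3.86501455e+01, -3.22959995e+01,  7.02892500e-02,
        3.39065061e-02, -4.30847899e-05]), 'tcp_pos': array([ 0.21037674, -0.53449648,  0.2137172 ]), 'tcp_rot': array([-8.65014398e-04,  9.82489649e-01,  1.86315168e-01, -9.01837483e-07]), 'contact_force': array([ 0.16675628, -0.91189156,  0.34342366]), 'ft_torque': array([ 0.01492518, -0.03152988,  0.03903515]), 'gripper_force': 0.0, 'finger_gap': 0.09203703594691201}
```

View pics/scene.png

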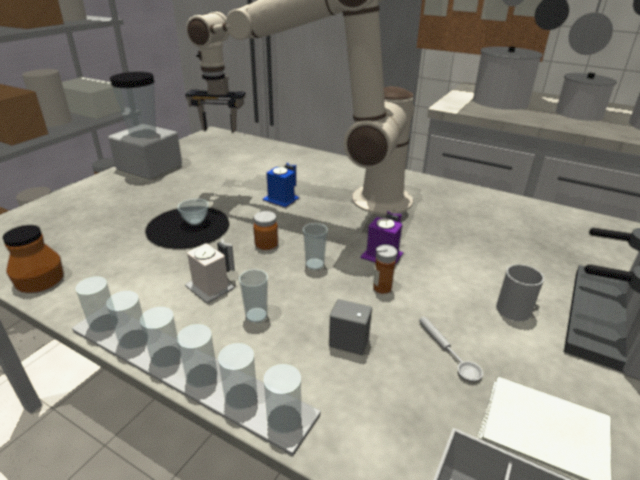

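View pics/top.png

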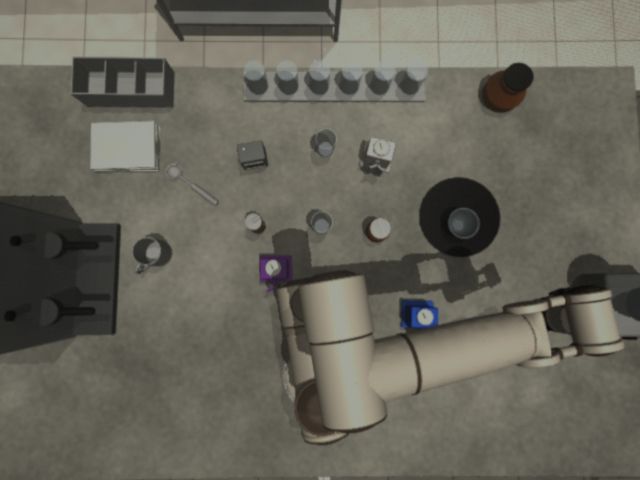

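The scene view shows these candidates:
- **Bottle:** a slim amber cylinder with a white label at (385,270). The jar at (266,230) is wide and unlabelled, and the large amber carafe at (35,260) is a distractor.
- **Reader:** the grey block at (350,327).
- **Thermometer:** the white one at (210,270). The blue one at (282,187) and the purple one at (385,240) are look-alikes.

In the top view, the bottle is at (254,222), the reader at (252,154) and the thermometer at (380,155). I choose the labelled bottle and the white thermometer.

```bash
python3 - <<'E'
from h import *
T=load('top');S=load('scene')
def crop(c,x,y,w,h,s): return cv2.resize(c['frame'][y:y+h,x:x+w,::-1],(w*s,h*s),interpolation=cv2.INTER_CUBIC)
a=crop(T,225,125,190,120,4)
b=np.hstack([crop(S,350,235,70,70,5) ,crop(S,180,235,70,70,5)])
cv2.imwrite('pics/c1.png',a);cv2.imwrite('pics/c2.png',b)
def clus(n,c,box,zr):
    P=cloud(c);x0,x1,y0,y1=box
    m=(P[...,0]>x0)&(P[...,0]<x1)&(P[...,1]>y0)&(P[...,1]<y1)&(P[...,2]>zr[0])&(P[...,2]<zr[1])
    q=P[m]; v,u=np.nonzero(m)
    if len(q)<5: print(n,len(q));return
    r=cv2.minAreaRect(q[:,:2].astype(np.float32))
    print(n,len(q),'px',u.mean().round(1),v.mean().round(1),'mean',q.mean(0).round(4),'min',q.min(0).round(3),'max',q.max(0).round(3),'rect',np.round(r[0],4),np.round(r[1],3),round(r[2],1))
for n,c in(('T',T),('S',S)):
    for nm,uv,z in(('bottle',(254,218),.118),('reader',(252,152),.095),('therm',(380,147),.105),('tumb',(320,222),.115),('jar',(379,229),.095),('tb',(323,143),.115)):
        p=plane(T,uv,z)[0]
        if n=='T': print(nm,p.round(3), pts(T,uv).round(3))
        clus(n+nm,c,(p[0]-.07,p[0]+.07,p[1]-.07,p[1]+.07),(z-.012,z+.02))
E
```

```text
bottle [0.474 0.194 0.118] [[0.474 0.193 0.122]]
Tbottle 223 px 253.0 221.0 mean [0.4653 0.1967 0.1174] min [0.442 0.173 0.106] max [0.49  0.221 0.126] rect [0.4649 0.1965] [0.047 0.047] 40.9
reader [0.681 0.205 0.095] [[0.681 0.205 0.096]]
Treader 511 px 250.8 151.5 mean [0.6831 0.2091 0.0938] min [0.649 0.166 0.083] max [0.72  0.252 0.103] rect [0.6842 0.2099] [0.061 0.08 ] 10.7
therm [ 0.693 -0.186  0.105] [[ 0.692 -0.185  0.109]]
Ttherm 588 px 379.8 151.0 mean [ 0.6805 -0.185   0.106 ] min [ 0.623 -0.233  0.093] max [ 0.726 -0.144  0.119] rect [ 0.6714 -0.1841] [0.081 0.098] 77.9
tumb [ 0.462 -0.002  0.115] [[ 0.476 -0.003  0.005]]
Ttumb 90 px 321.8 220.4 mean [ 0.4671 -0.007   0.1124] min [ 0.432 -0.038  0.103] max [0.496 0.025 0.12 ] rect [ 0.4639 -0.0063] [0.063 0.064] 89.8
jar [ 0.443 -0.18   0.095] [[ 0.442 -0.179  0.097]]
Tjar 345 px 379.8 227.8 mean [ 0.4463 -0.1824  0.0942] min [ 0.416 -0.214  0.083] max [ 0.477 -0.152  0.101] rect [ 0.4463 -0.1829] [0.061 0.062] 0.7
tb [ 0.703 -0.012  0.115] [[ 0.738 -0.014  0.003]]
Ttb 99 px 325.9 138.1 mean [ 0.7193 -0.0207  0.1123] mi
[... 272 characters left out ...]
.2152 0.0948] min [0.649 0.17  0.083] max [0.72  0.256 0.102] rect [0.6845 0.2123] [0.064 0.08 ] 10.3
Stherm 724 px 209.1 253.8 mean [ 0.6863 -0.1766  0.1059] min [ 0.624 -0.231  0.093] max [ 0.728 -0.139  0.114] rect [ 0.672  -0.1811] [0.084 0.101] 74.9
Stumb 240 px 314.9 230.8 mean [ 0.4646 -0.0041  0.1112] min [ 0.43  -0.037  0.103] max [0.497 0.028 0.119] rect [ 0.4637 -0.0042] [0.067 0.064] 7.0
Sjar 251 px 264.6 218.2 mean [ 0.4525 -0.1769  0.0929] min [ 0.415 -0.21   0.083] max [ 0.479 -0.149  0.098] rect [ 0.4477 -0.1805] [0.062 0.061] 35.7
Stb 325 px 253.1 279.0 mean [ 0.7179 -0.0186  0.111 ] min [ 0.684 -0.052  0.103] max [0.751 0.015 0.119] rect [ 0.7183 -0.0179] [0.068 0.064] 27.0
```

View pics/c1.png

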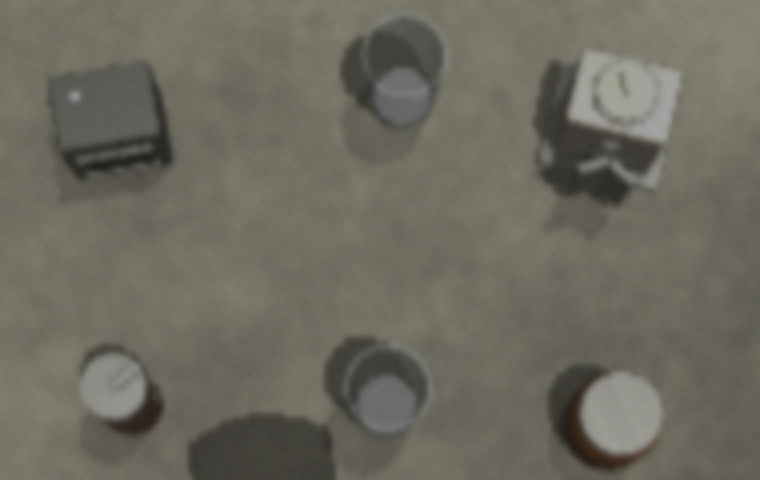

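View pics/c2.png

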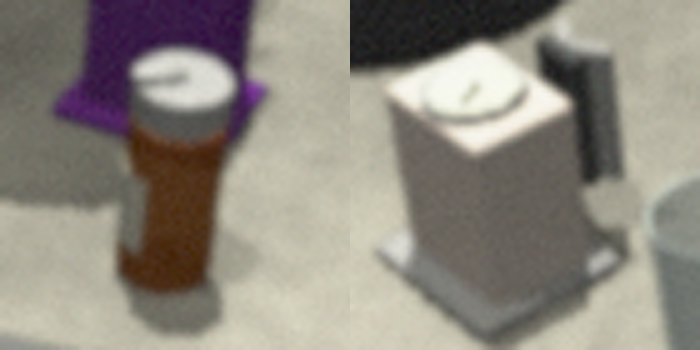

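The crop confirms the choice: slim amber bottle, off-white label on its far side, cap bar pointing to +x/−y. The white thermometer has its V towards the robot. I'll make the first move towards the bottle now and refine from the wrist camera.

Request:
carry_out --series '[{"tx": 2,"ty": -2.4,"tz": -1,"az": -0.08},{"tx": 4.2,"ty": -4.9,"tz": -2,"az": -0.16},{"tx": 6.3,"ty": -7.3,"tz": -3,"az": -0.24},{"tx": 8.4,"ty": -9.8,"tz": -4,"az": -0.32},{"tx": 10.5,"ty": -12.2,"tz": -5,"az": -0.4},{"tx": 12.6,"ty": -14.7,"tz": -6,"az": -0.48},{"tx": 14.7,"ty": -17.1,"tz": -7,"az": -0.56},{"tx": 16.8,"ty": -19.6,"tz": -8,"az": -0.64}]'

```text
invalid input at $.series[0]: expected keys tx, ty, tz, ax, ay, az, gripper
```

```bash
cat >> h.py <<'E'
from scipy.spatial.transform import Rotation as Ro
def toolR(s): q=s['tcp_rot']; return Ro.from_quat([q[1],q[2],q[3],q[0]])
def delta(p,yaw):
    s=monitor.sense(); R=toolR(s); M=R.as_matrix()
    X=np.array([np.cos(yaw),np.sin(yaw),0]);Z=np.array([0,0,-1.]);G=Ro.from_matrix(np.c_[X,np.cross(Z,X),Z])
    print('t',round(s['time'],2),'tcp',s['tcp_pos'].round(4),'yaw',np.arctan2(M[1,0],M[0,0]).round(3),'tilt',np.arccos(-M[2,2]).round(4),'F',s['contact_force'].round(2),'gap',round(s['finger_gap'],4),'gf',round(float(s['gripper_force']),2),'q',s['q'].round(2))
    print('shift cm',((M.T@(np.array(p)-s['tcp_pos']))*100).round(2),'turn',(R.inv()*G).as_rotvec().round(3))
E
python3 - <<'E'
from h import *
delta((.465,.198,.29),2.24)
T=load('top');S=load('scene')
# bar direction
for nm,c,a,b in(('T',T,(110/4+225,390/4+125),(138/4+225,368/4+125)),('S',S,(187/5+350,78/5+235),(135/5+350,83/5+235))):
    p=plane(c,[a,b],.122); d=p[1]-p[0]; print(nm,p.round(3),'yaw',np.arctan2(d[1],d[0]).round(3))
for n,c in(('T',T),('S',S)):
    P=cloud(c).reshape(-1,3)
    for nm,xy,yaw in(('therm',(.672,-.183),-.23),('reader',(.684,.211),.185)):
        e=np.array([np.cos(yaw),np.sin(yaw)]);f=np.array([-e[1],e[0]])
        l=np.c_[(P[:,:2]-xy)@e,(P[:,:2]-xy)@f,P[:,2]]
        m=(abs(l[:,0])<.08)&(abs(l[:,1])<.05)&(l[:,2]>.075)&(l[:,2]<.115);q=l[m]
        print(n,nm)
        for y in np.arange(-.045,.046,.005):
            k=q[abs(q[:,1]-y)<.0025]
            if len(k)>2: print('%.3f x %.3f..%.3f n%d zmed of front %.3f'%(y,k[:,0].min(),k[:,0].max(),len(k),k[k[:,0].argmin(),2]))
E
```

```text
t 0.1 tcp [ 0.2104 -0.5345  0.2137] yaw 0.375 tilt 0.0017 F [ 0.17 -0.91  0.34] gap 0.092 gf 0.0 q [-1.41  0.16  1.6  -0.    1.39 -0.21]
shift cm [ 50.51 -58.86  -7.51] turn [-1.000e-03 -2.000e-03 -1.865e+00]
T [[0.46  0.198 0.122]
 [0.477 0.177 0.122]] yaw -0.897
S [[0.469 0.204 0.122]
 [0.486 0.183 0.122]] yaw -0.862
T therm
-0.040 x -0.009..0.046 n19 zmed of front 0.101
-0.035 x -0.013..0.049 n38 zmed of front 0.100
-0.030 x -0.012..0.046 n32 zmed of front 0.089
-0.025 x -0.013..0.044 n31 zmed of front 0.102
-0.020 x -0.048..0.046 n41 zmed of front 0.099
-0.015 x -0.048..0.046 n45 zmed of front 0.105
-0.010 x -0.047..0.045 n51 zmed of front 0.109
-0.005 x -0.042..0.045 n45 zmed of front 0.110
-0.000 x -0.039..0.046 n48 zmed of front 0.108
0.005 x -0.041..0.048 n47 zmed of front 0.098
0.010 x -0.045..0.046 n45 zmed of front 0.096
0.015 x -0.047..0.047 n49 zmed of front 0.087
0.020 x -0.050..0.046 n44 zmed of front 0.106
0.025 x -0.045..0.046 n35 zmed of front 0.084
0.030 x -0.011..0.048 n35 zmed of front 0.103
0.035 x -0.010..0.048 n35 zmed of front 0.078
0.040 x -0.010..0.043 n15 
[... 1717 characters left out ...]
096
-0.030 x -0.031..0.031 n61 zmed of front 0.094
-0.025 x -0.028..0.031 n58 zmed of front 0.093
-0.020 x -0.029..0.032 n61 zmed of front 0.095
-0.015 x -0.031..0.032 n59 zmed of front 0.094
-0.010 x -0.031..0.032 n61 zmed of front 0.094
-0.005 x -0.027..0.032 n58 zmed of front 0.095
-0.000 x -0.027..0.033 n61 zmed of front 0.093
0.005 x -0.028..0.030 n60 zmed of front 0.094
0.010 x -0.029..0.032 n63 zmed of front 0.095
0.015 x -0.029..0.032 n57 zmed of front 0.093
0.020 x -0.028..0.031 n59 zmed of front 0.096
0.025 x -0.026..0.031 n67 zmed of front 0.096
0.030 x -0.029..0.031 n60 zmed of front 0.095
0.035 x -0.026..0.033 n62 zmed of front 0.096
0.040 x -0.028..0.030 n75 zmed of front 0.087
```

Request:
carry_out --series '[{"tx": 2,"ty": -2.4,"tz": -1,"ax": 0,"ay": 0,"az": -0.08,"gripper": 0},{"tx": 4.2,"ty": -4.9,"tz": -2,"ax": 0,"ay": 0,"az": -0.16,"gripper": 0},{"tx": 6.3,"ty": -7.3,"tz": -3,"ax": 0,"ay": 0,"az": -0.24,"gripper": 0},{"tx": 8.4,"ty": -9.8,"tz": -4,"ax": 0,"ay": 0,"az": -0.32,"gripper": 0},{"tx": 10.5,"ty": -12.2,"tz": -5,"ax": 0,"ay": 0,"az": -0.4,"gripper": 0},{"tx": 12.6,"ty": -14.7,"tz": -6,"ax": 0,"ay": 0,"az": -0.48,"gripper": 0},{"tx": 14.7,"ty": -17.1,"tz": -7,"ax": 0,"ay": 0,"az": -0.56,"gripper": 0},{"tx": 16.8,"ty": -19.6,"tz": -8,"ax": 0,"ay": 0,"az": -0.64,"gripper": 0}]'

```text
time: 0.77
tcp_pos: [0.2951, -0.2895, 0.2946]
tcp_rot: [-0.0, 0.873, 0.487, 0.0]
contact_force: [0.5, -0.2, 0.4]
finger_gap: 0.0917
gripper_force: 0.0
```

```bash
python3 -c "
from h import *
delta((.465,.198,.29),2.25)"
```

```text
t 0.77 tcp [ 0.2951 -0.2895  0.2946] yaw 1.018 tilt 0.0006 F [ 0.53 -0.22  0.37] gap 0.0917 gf 0.0 q [-1.07 -0.33  1.89  0.    1.57 -0.52]
shift cm [ 50.41 -11.12   0.49] turn [-0.000e+00 -1.000e-03 -1.232e+00]
```

Request:
carry_out --series '[{"tx": 3.2,"ty": -0.7,"tz": 0,"ax": 0,"ay": 0,"az": -0.08,"gripper": 0},{"tx": 6.4,"ty": -1.4,"tz": 0,"ax": 0,"ay": 0,"az": -0.16,"gripper": 0},{"tx": 9.6,"ty": -2.1,"tz": 0,"ax": 0,"ay": 0,"az": -0.24,"gripper": 0},{"tx": 12.8,"ty": -2.8,"tz": 0,"ax": 0,"ay": 0,"az": -0.32,"gripper": 0},{"tx": 16,"ty": -3.5,"tz": 0,"ax": 0,"ay": 0,"az": -0.4,"gripper": 0},{"tx": 19.2,"ty": -4.2,"tz": 0,"ax": 0,"ay": 0,"az": -0.48,"gripper": 0},{"tx": 22.4,"ty": -4.9,"tz": 0,"ax": 0,"ay": 0,"az": -0.55,"gripper": 0},{"tx": 25.6,"ty": -5.6,"tz": 0,"ax": 0,"ay": 0,"az": -0.62,"gripper": 0}]'

```text
time: 1.43
tcp_pos: [0.3826, -0.0425, 0.2944]
tcp_rot: [-0.0, 0.683, 0.731, -0.0]
contact_force: [-0.1, -0.1, -0.4]
finger_gap: 0.0918
gripper_force: 0.0
```

```bash
python3 -c "
from h import *
delta((.465,.198,.29),2.25)"
```

```text
t 1.43 tcp [ 0.3826 -0.0425  0.2944] yaw 1.638 tilt 0.0001 F [-0.08 -0.08 -0.39] gap 0.0918 gf 0.0 q [-0.43 -0.41  1.96 -0.    1.6  -0.49]
shift cm [23.44  9.84  0.44] turn [-0.    -0.    -0.612]
```

Request:
carry_out --series '[{"tx": 2.9,"ty": 1.2,"tz": 0,"ax": 0,"ay": 0,"az": -0.08,"gripper": 0},{"tx": 5.8,"ty": 2.4,"tz": 0,"ax": 0,"ay": 0,"az": -0.16,"gripper": 0},{"tx": 8.7,"ty": 3.6,"tz": 0,"ax": 0,"ay": 0,"az": -0.24,"gripper": 0},{"tx": 11.6,"ty": 4.9,"tz": 0,"ax": 0,"ay": 0,"az": -0.32,"gripper": 0},{"tx": 14.5,"ty": 6.1,"tz": 0,"ax": 0,"ay": 0,"az": -0.4,"gripper": 0},{"tx": 17.4,"ty": 7.3,"tz": 0,"ax": 0,"ay": 0,"az": -0.48,"gripper": 0},{"tx": 20.4,"ty": 8.5,"tz": 0,"ax": 0,"ay": 0,"az": -0.55,"gripper": 0},{"tx": 23.4,"ty": 9.8,"tz": 0,"ax": 0,"ay": 0,"az": -0.61,"gripper": 0}]'

```text
time: 2.1
tcp_pos: [0.4653, 0.1973, 0.2942]
tcp_rot: [-0.0, 0.432, 0.902, -0.0]
contact_force: [0.3, 0.5, 1.0]
finger_gap: 0.0922
gripper_force: 0.0
```

```bash
python3 -c "
from h import *
delta((.465,.198,.19),2.25)
c=cap('wrist','w1')
P=cloud(c);m=(abs(P[...,0]-.465)<.045)&(abs(P[...,1]-.198)<.045)&(P[...,2]>.11)&(P[...,2]<.121)
q=P[m];v,u=np.nonzero(m);r=cv2.minAreaRect(q[:,:2].astype(np.float32));print(len(q),u.mean(),v.mean(),r,np.median(q[:,2]))
m2=(abs(P[...,0]-.465)<.035)&(abs(P[...,1]-.198)<.035)&(P[...,2]>.1205)&(P[...,2]<.13)
q2=P[m2];print(len(q2),q2.mean(0))
d=q2.mean(0)[:2]-np.array(r[0]);print(d,np.arctan2(d[1],d[0]))
u0,v0=max(int(u.min())-40,0),max(int(v.min())-40,0)
print(u0,v0);cr=c['frame'][v0:int(v.max())+40,u0:int(u.max())+40,::-1];cv2.imwrite('pics/w1c.png',cv2.resize(cr,None,fx=3,fy=3) if cr.shape[1]<250 and cr.shape[0]<200 else cr)"
```

```text
t 2.1 tcp [0.4653 0.1973 0.2942] yaw 2.249 tilt 0.0007 F [0.32 0.47 1.02] gap 0.0922 gf 0.0 q [ 0.16 -0.07  1.67 -0.    1.54 -0.52]
shift cm [ 0.07  0.02 10.42] turn [-0.001 -0.    -0.001]
1826 324.8526834611172 221.17031763417305 ((0.4640360474586487, 0.19844725728034973), (0.04884964972734451, 0.04830944538116455), 35.98448944091797) 0.11809947344967653
209 [0.47143262 0.18830928 0.12319218]
[ 0.00739658 -0.01013798] -0.9404855525293381
260 157
```

View pics/w1.png

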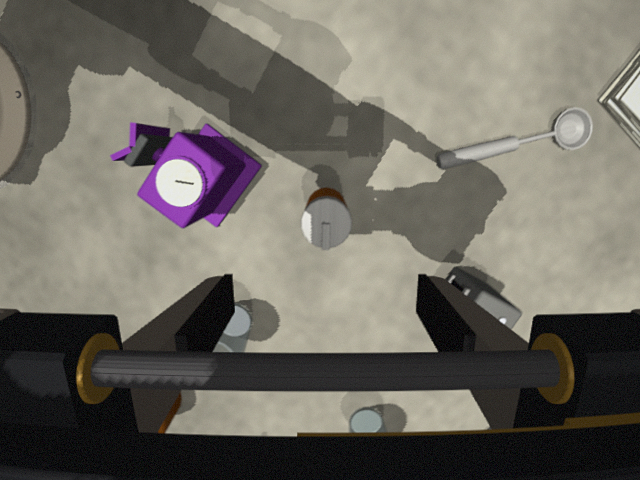

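The wrist view shows the cap centre at (325,222) with its bar pointing straight down the image, in line with the tool. The fingers straddle it and clear the spoon at (450,160) and the purple look-alike at (180,180). Descending.

Request:
carry_out --series '[{"tx": 0.1,"ty": 0,"tz": 3,"ax": 0,"ay": 0,"az": 0,"gripper": 0},{"tx": 0.1,"ty": 0,"tz": 6.5,"ax": 0,"ay": 0,"az": 0,"gripper": 0},{"tx": 0.1,"ty": 0,"tz": 10,"ax": 0,"ay": 0,"az": 0,"gripper": 0},{"tx": 0.1,"ty": 0,"tz": 13.5,"ax": 0,"ay": 0,"az": 0,"gripper": 0},{"tx": 0.1,"ty": 0,"tz": 17,"ax": 0,"ay": 0,"az": 0,"gripper": 0},{"tx": 0.1,"ty": 0,"tz": 20,"ax": 0,"ay": 0,"az": 0,"gripper": 0},{"tx": 0.1,"ty": 0,"tz": 22.5,"ax": 0,"ay": 0,"az": 0,"gripper": 0},{"tx": 0.1,"ty": 0,"tz": 23.3,"ax": 0,"ay": 0,"az": 0,"gripper": 0}]'

```text
time: 2.82
tcp_pos: [0.4611, 0.1957, 0.0571]
tcp_rot: [-0.003, 0.434, 0.901, -0.002]
contact_force: [-1.1, -0.3, -0.2]
finger_gap: 0.092
gripper_force: 0.0
```

Request:
carry_out --series '[{"tx": 0,"ty": 0,"tz": 0,"ax": 0,"ay": 0,"az": 0,"gripper": 60},{"tx": 0,"ty": 0,"tz": 0,"ax": 0,"ay": 0,"az": 0,"gripper": 100},{"tx": 0,"ty": 0,"tz": 0,"ax": 0,"ay": 0,"az": 0,"gripper": 150},{"tx": 0,"ty": 0,"tz": 0,"ax": 0,"ay": 0,"az": 0,"gripper": 200},{"tx": 0,"ty": 0,"tz": 0,"ax": 0,"ay": 0,"az": 0,"gripper": 200},{"tx": 0,"ty": 0,"tz": 0,"ax": 0,"ay": 0,"az": 0,"gripper": 200},{"tx": 0,"ty": 0,"tz": 0,"ax": 0,"ay": 0,"az": 0,"gripper": 200},{"tx": 0,"ty": 0,"tz": 0,"ax": 0,"ay": 0,"az": 0,"gripper": 200}]' --squeeze 25

```text
time: 3.48
tcp_pos: [0.4655, 0.1965, 0.0624]
tcp_rot: [0.001, 0.434, 0.901, 0.0]
contact_force: [-0.2, -0.1, 3.2]
finger_gap: 0.0497
gripper_force: 25.0
```

Request:
carry_out --series '[{"tx": 0,"ty": 0,"tz": 0,"ax": 0,"ay": 0,"az": 0,"gripper": 200},{"tx": 0,"ty": 0,"tz": 0,"ax": 0,"ay": 0,"az": 0,"gripper": 200},{"tx": 0,"ty": 0,"tz": -0.3,"ax": 0,"ay": 0,"az": 0,"gripper": 200},{"tx": 0,"ty": 0,"tz": -0.6,"ax": 0,"ay": 0,"az": 0,"gripper": 200},{"tx": 0,"ty": 0,"tz": -0.9,"ax": 0,"ay": 0,"az": 0,"gripper": 200},{"tx": 0,"ty": 0,"tz": -1.2,"ax": 0,"ay": 0,"az": 0,"gripper": 200},{"tx": 0,"ty": 0,"tz": -1.2,"ax": 0,"ay": 0,"az": 0,"gripper": 200},{"tx": 0,"ty": 0,"tz": -1.2,"ax": 0,"ay": 0,"az": 0,"gripper": 200}]'

```text
time: 4.15
tcp_pos: [0.4648, 0.1964, 0.0737]
tcp_rot: [0.0, 0.434, 0.901, 0.0]
contact_force: [-1.4, -0.4, -1.5]
finger_gap: 0.0497
gripper_force: 25.0
```

```bash
python3 -c "
from h import *
delta((.600,.195,.073),.185+np.pi)
c=cap('scene','s2');cv2.imwrite('pics/s2c.png',cv2.resize(c['frame'][180:380,280:480,::-1],(600,600)))"
```

```text
t 4.15 tcp [0.4648 0.1964 0.0737] yaw 2.245 tilt 0.0001 F [-1.35 -0.38 -1.55] gap 0.0497 gf 24.99 q [ 0.16  0.14  1.92 -0.    1.09 -0.51]
shift cm [-8.54 10.48  0.07] turn [ 0.     0.    -1.082]
```

View pics/s2c.png

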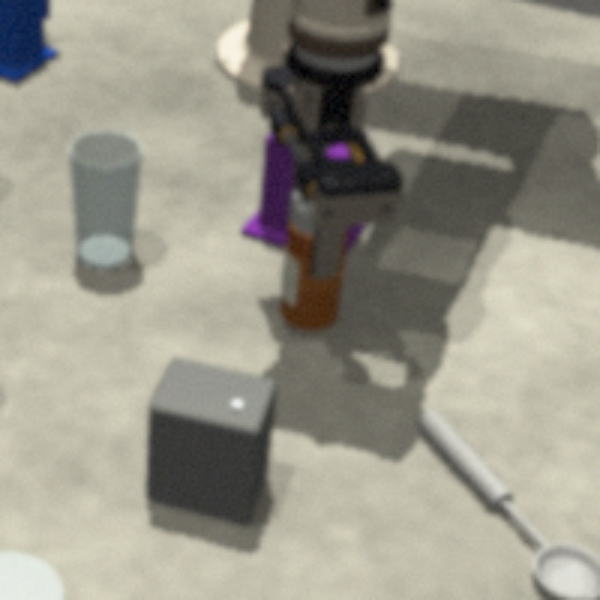

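The bottle is held between the fingers at about (310,270) in the crop, upright and just off the counter, with the tumbler and spoon untouched. Next is the reader.

Request:
carry_out --series '[{"tx": -0.6,"ty": 0.8,"tz": 0,"ax": 0,"ay": 0,"az": -0.06,"gripper": 200},{"tx": -1.5,"ty": 1.8,"tz": 0,"ax": 0,"ay": 0,"az": -0.14,"gripper": 200},{"tx": -2.3,"ty": 2.8,"tz": 0,"ax": 0,"ay": 0,"az": -0.23,"gripper": 200},{"tx": -3.1,"ty": 3.8,"tz": 0,"ax": 0,"ay": 0,"az": -0.32,"gripper": 200},{"tx": -4,"ty": 4.8,"tz": 0,"ax": 0,"ay": 0,"az": -0.42,"gripper": 200},{"tx": -4.8,"ty": 5.8,"tz": 0,"ax": 0,"ay": 0,"az": -0.52,"gripper": 200},{"tx": -5.6,"ty": 6.8,"tz": 0,"ax": 0,"ay": 0,"az": -0.62,"gripper": 200},{"tx": -6.2,"ty": 7.6,"tz": 0,"ax": 0,"ay": 0,"az": -0.7,"gripper": 200}]'

```text
time: 4.87
tcp_pos: [0.5636, 0.1952, 0.0732]
tcp_rot: [-0.0, 0.096, 0.995, -0.0]
contact_force: [1.0, -0.4, -1.8]
finger_gap: 0.0498
gripper_force: 25.0
```

```bash
python3 -c "
from h import *
delta((.603,.195,.073),.185+np.pi)"
```

```text
t 4.87 tcp [0.5636 0.1952 0.0732] yaw 2.949 tilt 0.0003 F [ 0.99 -0.37 -1.83] gap 0.0498 gf 24.99 q [ 0.13  0.36  1.65 -0.    1.13 -1.25]
shift cm [-3.87  0.73  0.02] turn [-0.    -0.    -0.377]
```

Request:
carry_out --series '[{"tx": -0.6,"ty": 0.1,"tz": 0,"ax": 0,"ay": 0,"az": -0.07,"gripper": 200},{"tx": -1.3,"ty": 0.2,"tz": 0,"ax": 0,"ay": 0,"az": -0.15,"gripper": 200},{"tx": -2,"ty": 0.4,"tz": 0,"ax": 0,"ay": 0,"az": -0.22,"gripper": 200},{"tx": -2.6,"ty": 0.5,"tz": 0,"ax": 0,"ay": 0,"az": -0.28,"gripper": 200},{"tx": -3.2,"ty": 0.6,"tz": 0,"ax": 0,"ay": 0,"az": -0.33,"gripper": 200},{"tx": -3.7,"ty": 0.7,"tz": 0,"ax": 0,"ay": 0,"az": -0.36,"gripper": 200},{"tx": -3.9,"ty": 0.7,"tz": 0,"ax": 0,"ay": 0,"az": -0.38,"gripper": 200},{"tx": -3.9,"ty": 0.7,"tz": 0,"ax": 0,"ay": 0,"az": -0.38,"gripper": 200}]'

```text
time: 5.53
tcp_pos: [0.6026, 0.1944, 0.0732]
tcp_rot: [-0.0, -0.092, 0.996, -0.0]
contact_force: [-0.8, 0.3, -2.2]
finger_gap: 0.0497
gripper_force: 25.0
```

```bash
python3 -c "
from h import *
delta((.603,.195,.073),.185+np.pi)
T=cap('top');S=cap('scene')
a=cv2.resize(T['frame'][120:220,210:310,::-1],(400,400));b=cv2.resize(S['frame'][230:370,300:440,::-1],(400,400));cv2.imwrite('pics/r1.png',np.hstack([a,b]))"
```

```text
t 5.53 tcp [0.6026 0.1944 0.0732] yaw -2.958 tilt 0.0004 F [-0.78  0.27 -2.23] gap 0.0497 gf 24.99 q [ 0.12  0.44  1.54 -0.    1.16 -1.63]
shift cm [-0.05  0.05  0.02] turn [-0.    -0.    -0.002]
```

View pics/r1.png

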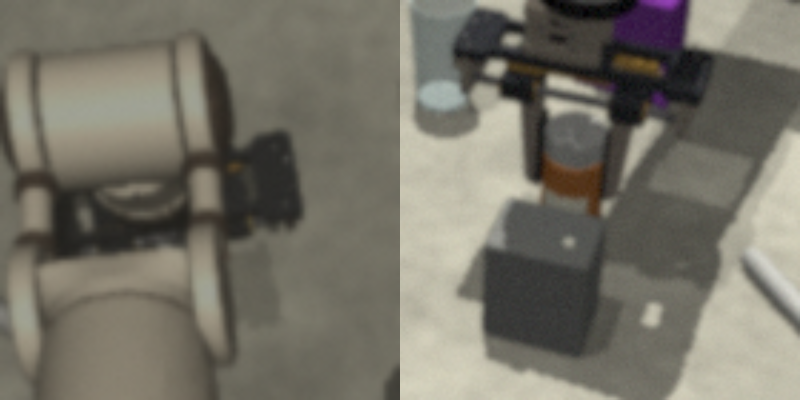

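The scene crop shows the bottle hanging upright in front of the reader block. Its label faces the block squarely, with a small gap. Holding it there.

Request:
carry_out --series '[{"tx": 0,"ty": 0,"tz": 0,"ax": 0,"ay": 0,"az": 0,"gripper": 200},{"tx": 0,"ty": 0,"tz": 0,"ax": 0,"ay": 0,"az": 0,"gripper": 200},{"tx": 0,"ty": 0,"tz": 0,"ax": 0,"ay": 0,"az": 0,"gripper": 200},{"tx": 0,"ty": 0,"tz": 0,"ax": 0,"ay": 0,"az": 0,"gripper": 200},{"tx": 0,"ty": 0,"tz": 0,"ax": 0,"ay": 0,"az": 0,"gripper": 200},{"tx": 0,"ty": 0,"tz": 0,"ax": 0,"ay": 0,"az": 0,"gripper": 200},{"tx": 0,"ty": 0,"tz": 0,"ax": 0,"ay": 0,"az": 0,"gripper": 200},{"tx": 0,"ty": 0,"tz": 0,"ax": 0,"ay": 0,"az": 0,"gripper": 200}]'

```text
time: 6.3
tcp_pos: [0.6025, 0.1946, 0.0736]
tcp_rot: [-0.0, -0.091, 0.996, 0.0]
contact_force: [-0.1, -0.2, -2.5]
finger_gap: 0.0497
gripper_force: 25.0
```

Request:
carry_out --series '[{"tx": 0,"ty": 0,"tz": 0,"ax": 0,"ay": 0,"az": 0,"gripper": 200},{"tx": 0,"ty": 0,"tz": 0,"ax": 0,"ay": 0,"az": 0,"gripper": 200},{"tx": 0,"ty": 0,"tz": 0,"ax": 0,"ay": 0,"az": 0,"gripper": 200},{"tx": 0,"ty": 0,"tz": 0,"ax": 0,"ay": 0,"az": 0,"gripper": 200},{"tx": 0.5,"ty": 0,"tz": 0,"ax": 0,"ay": 0,"az": 0,"gripper": 200},{"tx": 1.2,"ty": 0,"tz": 0,"ax": 0,"ay": 0,"az": 0,"gripper": 200},{"tx": 1.9,"ty": 0,"tz": 0,"ax": 0,"ay": 0,"az": 0,"gripper": 200},{"tx": 2.3,"ty": 0,"tz": 0,"ax": 0,"ay": 0,"az": 0,"gripper": 200}]'

```text
time: 6.97
tcp_pos: [0.5785, 0.1903, 0.0734]
tcp_rot: [-0.001, -0.092, 0.996, -0.0]
contact_force: [-1.3, 0.7, -1.5]
finger_gap: 0.0497
gripper_force: 25.0
```

```bash
python3 -c "
from h import *
delta((.585,.0,.073),-.02+np.pi)
delta((.578,-.1595,.073),-.23+np.pi)"
```

```text
t 6.97 tcp [0.5785 0.1903 0.0734] yaw -2.958 tilt 0.0011 F [-1.29  0.74 -1.54] gap 0.0497 gf 24.99 q [ 0.12  0.39  1.61 -0.    1.14 -1.63]
shift cm [  2.83 -18.83   0.04] turn [-0.    -0.001  0.203]
t 6.97 tcp [0.5785 0.1903 0.0734] yaw -2.958 tilt 0.0011 F [-1.29  0.74 -1.54] gap 0.0497 gf 24.99 q [ 0.12  0.39  1.61 -0.    1.14 -1.63]
shift cm [  6.43 -34.38   0.04] turn [-0.    -0.001  0.413]
```

Request:
carry_out --series '[{"tx": 0.2,"ty": -1.5,"tz": 0,"ax": 0,"ay": 0,"az": 0.02,"gripper": 200},{"tx": 0.6,"ty": -4,"tz": 0,"ax": 0,"ay": 0,"az": 0.04,"gripper": 200},{"tx": 1,"ty": -6.5,"tz": 0,"ax": 0,"ay": 0,"az": 0.07,"gripper": 200},{"tx": 1.3,"ty": -9,"tz": 0,"ax": 0,"ay": 0,"az": 0.1,"gripper": 200},{"tx": 1.7,"ty": -11.5,"tz": 0,"ax": 0,"ay": 0,"az": 0.13,"gripper": 200},{"tx": 2.1,"ty": -14,"tz": 0,"ax": 0,"ay": 0,"az": 0.16,"gripper": 200},{"tx": 2.5,"ty": -16.5,"tz": 0,"ax": 0,"ay": 0,"az": 0.18,"gripper": 200},{"tx": 2.8,"ty": -18.8,"tz": 0,"ax": 0,"ay": 0,"az": 0.2,"gripper": 200}]'

```text
time: 7.63
tcp_pos: [0.586, -0.0009, 0.0737]
tcp_rot: [0.0, 0.009, 1.0, -0.0]
contact_force: [0.8, 0.0, -0.7]
finger_gap: 0.05
gripper_force: 25.0
```

```bash
python3 -c "
from h import *
delta((.575,-.1590,.073),-.23+np.pi)"
```

```text
t 7.63 tcp [ 0.586  -0.0009  0.0737] yaw 3.124 tilt 0.0002 F [ 0.78  0.04 -0.68] gap 0.05 gf 24.99 q [-0.21  0.33  1.68 -0.    1.13 -1.76]
shift cm [  0.82 -15.83   0.07] turn [-0.     0.     0.212]
```

Request:
carry_out --series '[{"tx": 0.1,"ty": -2.3,"tz": 0,"ax": 0,"ay": 0,"az": 0.03,"gripper": 200},{"tx": 0.2,"ty": -4.8,"tz": 0,"ax": 0,"ay": 0,"az": 0.06,"gripper": 200},{"tx": 0.4,"ty": -7.3,"tz": 0,"ax": 0,"ay": 0,"az": 0.1,"gripper": 200},{"tx": 0.6,"ty": -9.8,"tz": 0.1,"ax": 0,"ay": 0,"az": 0.14,"gripper": 200},{"tx": 0.7,"ty": -12.3,"tz": 0.1,"ax": 0,"ay": 0,"az": 0.17,"gripper": 200},{"tx": 0.8,"ty": -14.3,"tz": 0.1,"ax": 0,"ay": 0,"az": 0.2,"gripper": 200},{"tx": 0.8,"ty": -15.8,"tz": 0.1,"ax": 0,"ay": 0,"az": 0.21,"gripper": 200},{"tx": 0.8,"ty": -15.8,"tz": 0.1,"ax": 0,"ay": 0,"az": 0.21,"gripper": 200}]'

```text
time: 8.3
tcp_pos: [0.5758, -0.1601, 0.0729]
tcp_rot: [0.0, 0.114, 0.993, -0.001]
contact_force: [0.2, -0.5, -2.6]
finger_gap: 0.0496
gripper_force: 25.0
```

```bash
python3 -c "
from h import *
yaw=-.23;e=np.array([np.cos(yaw),np.sin(yaw)]);f=np.array([-e[1],e[0]]);seat=np.array([.6075,-.1663])
p=seat+.008*e
delta((p[0],p[1],.073),yaw+np.pi)
S=cap('scene');a=cv2.resize(S['frame'][200:310,150:300,::-1],(750,550),interpolation=2)
cv2.imwrite('pics/v1.png',a)
W=cap('wrist')
for n,c in(('S',S),('W',W)):
    P=cloud(c).reshape(-1,3);l=np.c_[(P[:,:2]-seat)@e,(P[:,:2]-seat)@f,P[:,2]]
    # V tips/cap
    m=(abs(l[:,1])<.03)&(l[:,0]>.005)&(l[:,0]<.06)&(l[:,2]>.1)&(l[:,2]<.115);q=l[m]
    for y in np.arange(-.025,.026,.005):
        k=q[abs(q[:,1]-y)<.0025]
        if len(k)>2: print(n,'%.3f %.4f n%d'%(y,k[:,0].min(),len(k)))
    m=(abs(l[:,1])<.04)&(l[:,0]>-.07)&(l[:,0]<.0)&(l[:,2]>.11)&(l[:,2]<.122);q=l[m]
    if len(q)>5: print(n,'cap',len(q),q.min(0).round(4),q.max(0).round(4))
"
```

```text
t 8.3 tcp [ 0.5758 -0.1601  0.0729] yaw 2.912 tilt 0.0015 F [ 0.21 -0.53 -2.62] gap 0.0496 gf 24.99 q [-0.47  0.36  1.65 -0.    1.13 -1.81]
shift cm [-4.03  0.12 -0.  ] turn [-0.001  0.001  0.001]
S -0.020 0.0169 n6
S -0.015 0.0205 n13
S -0.010 0.0215 n11
S -0.005 0.0277 n9
S 0.000 0.0286 n11
S 0.005 0.0233 n12
S 0.010 0.0219 n16
S 0.015 0.0173 n29
S 0.020 0.0159 n12
S cap 80 [-0.0431 -0.0389  0.1102] [-0.0099  0.0398  0.1219]
W -0.025 0.0184 n41
W -0.020 0.0158 n212
W -0.015 0.0183 n158
W -0.010 0.0215 n94
W -0.005 0.0243 n43
W 0.000 0.0246 n27
W 0.005 0.0219 n79
W 0.010 0.0189 n137
W 0.015 0.0164 n193
W 0.020 0.0171 n69
W cap 2169 [-0.0597 -0.04    0.11  ] [-0.0381  0.04    0.122 ]
```

View pics/v1.png

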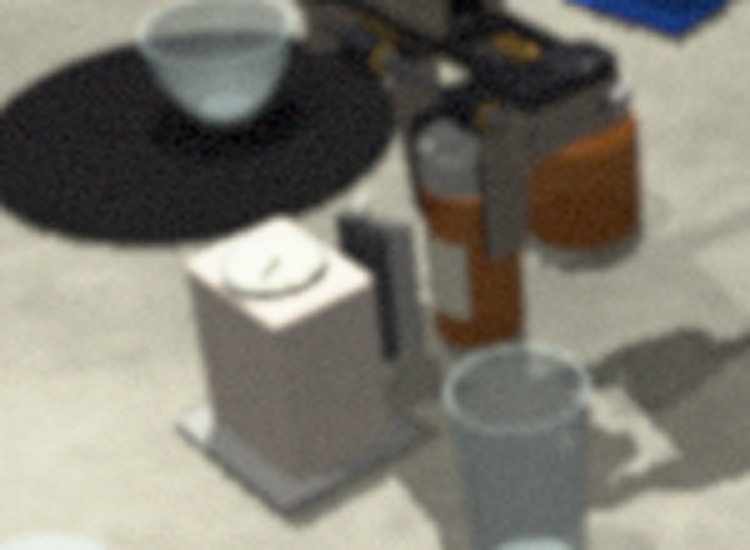

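The bottle stands upright in front of the V, with the V plates at about (380,280) and the bottle at (475,260) in the crop. The jar and the tumbler are clear. Pushing in slowly while watching the force.

Request:
carry_out --series '[{"tx": -0.4,"ty": 0.1,"tz": 0,"ax": 0,"ay": 0,"az": 0,"gripper": 200},{"tx": -0.9,"ty": 0.1,"tz": 0,"ax": 0,"ay": 0,"az": 0,"gripper": 200},{"tx": -1.4,"ty": 0.1,"tz": 0,"ax": 0,"ay": 0,"az": 0,"gripper": 200},{"tx": -1.9,"ty": 0.1,"tz": 0,"ax": 0,"ay": 0,"az": 0,"gripper": 200},{"tx": -2.3,"ty": 0.1,"tz": 0,"ax": 0,"ay": 0,"az": 0,"gripper": 200},{"tx": -2.6,"ty": 0.1,"tz": 0,"ax": 0,"ay": 0,"az": 0,"gripper": 200},{"tx": -2.6,"ty": 0.1,"tz": 0,"ax": 0,"ay": 0,"az": 0,"gripper": 200},{"tx": -2.6,"ty": 0.1,"tz": 0,"ax": 0,"ay": 0,"az": 0,"gripper": 200}]'

```text
time: 9.07
tcp_pos: [0.6016, -0.1622, 0.0725]
tcp_rot: [-0.0, 0.113, 0.994, 0.0]
contact_force: [-0.8, 0.4, -2.6]
finger_gap: 0.0495
gripper_force: 25.0
```

Request:
carry_out --series '[{"tx": -0.2,"ty": 0,"tz": 0,"ax": 0,"ay": 0,"az": 0,"gripper": 200},{"tx": -0.4,"ty": 0,"tz": 0,"ax": 0,"ay": 0,"az": 0,"gripper": 200},{"tx": -0.6,"ty": 0,"tz": 0,"ax": 0,"ay": 0,"az": 0,"gripper": 200},{"tx": -0.8,"ty": 0,"tz": 0,"ax": 0,"ay": 0,"az": 0,"gripper": 200},{"tx": -1,"ty": 0,"tz": 0,"ax": 0,"ay": 0,"az": 0,"gripper": 200},{"tx": -1,"ty": 0,"tz": 0,"ax": 0,"ay": 0,"az": 0,"gripper": 200},{"tx": -1,"ty": 0,"tz": 0,"ax": 0,"ay": 0,"az": 0,"gripper": 200},{"tx": -1,"ty": 0,"tz": 0,"ax": 0,"ay": 0,"az": 0,"gripper": 200}]'

```text
time: 9.73
tcp_pos: [0.611, -0.1645, 0.0724]
tcp_rot: [-0.0, 0.113, 0.994, 0.0]
contact_force: [-2.3, -0.7, -1.6]
finger_gap: 0.0495
gripper_force: 25.0
```

```bash
cat > v.py <<'E'
from h import *
yaw=-.23;e=np.array([np.cos(yaw),np.sin(yaw)]);f=np.array([-e[1],e[0]]);seat=np.array([.6075,-.1663])
p=seat+.008*e
delta((p[0],p[1],.073),yaw+np.pi)
F=[]
for n in('scene','wrist','scene','wrist'):
    c=cap(n);s=monitor.sense();F.append(s['contact_force'])
    P=cloud(c).reshape(-1,3);l=np.c_[(P[:,:2]-seat)@e,(P[:,:2]-seat)@f,P[:,2]]
    m=(abs(l[:,1])<.03)&(l[:,0]>.012)&(l[:,0]<.05)&(l[:,2]>.1)&(l[:,2]<.113);q=l[m]
    print(n,[(round(float(y),3),round(float(np.percentile(k[:,0],5)),4),len(k)) for y in np.arange(-.02,.021,.005) for k in [q[abs(q[:,1]-y)<.0025]] if len(k)>2])
F=np.mean(F,0);print('F along e',F[:2]@e,'f',F[:2]@f,'z',F[2])
E
python3 v.py
```

```text
t 9.73 tcp [ 0.611  -0.1645  0.0724] yaw 2.915 tilt 0.0006 F [-2.3  -0.71 -1.55] gap 0.0495 gf 24.99 q [-0.45  0.44  1.54 -0.    1.16 -1.8 ]
shift cm [-0.5  -0.26 -0.06] turn [ 0.    -0.001  0.003]
scene [(-0.015, 0.0212, 6), (-0.01, 0.0275, 8), (-0.005, 0.0239, 14), (0.0, 0.0246, 15), (0.005, 0.0269, 9), (0.01, 0.0239, 11), (0.015, 0.0187, 26), (0.02, 0.0136, 26)]
wrist [(-0.015, 0.0344, 163), (-0.01, 0.0364, 126), (-0.005, 0.0387, 66), (0.005, 0.0387, 31), (0.01, 0.0383, 93), (0.015, 0.0364, 107)]
scene [(-0.015, 0.0279, 6), (-0.01, 0.023, 12), (-0.005, 0.0255, 9), (0.0, 0.0239, 12), (0.005, 0.0275, 12), (0.01, 0.0244, 13), (0.015, 0.0235, 27), (0.02, 0.0131, 23)]
wrist [(-0.015, 0.0344, 161), (-0.01, 0.0367, 126), (-0.005, 0.0383, 67), (0.005, 0.0387, 32), (0.01, 0.0381, 91), (0.015, 0.0366, 107)]
F along e -1.0277166826591342 f -0.7552389628026146 z -2.5282570505087625
```

Request:
carry_out --series '[{"tx": 0,"ty": -0.1,"tz": 0,"ax": 0,"ay": 0,"az": 0,"gripper": 200},{"tx": 0,"ty": -0.2,"tz": 0,"ax": 0,"ay": 0,"az": 0,"gripper": 200},{"tx": -0.1,"ty": -0.3,"tz": 0,"ax": 0,"ay": 0,"az": 0,"gripper": 200},{"tx": -0.3,"ty": -0.3,"tz": 0,"ax": 0,"ay": 0,"az": 0,"gripper": 200},{"tx": -0.5,"ty": -0.3,"tz": 0,"ax": 0,"ay": 0,"az": 0,"gripper": 200},{"tx": -0.6,"ty": -0.3,"tz": 0,"ax": 0,"ay": 0,"az": 0,"gripper": 200},{"tx": -0.6,"ty": -0.3,"tz": 0,"ax": 0,"ay": 0,"az": 0,"gripper": 200},{"tx": -0.6,"ty": -0.3,"tz": 0,"ax": 0,"ay": 0,"az": 0,"gripper": 200}]'

```text
time: 10.6
tcp_pos: [0.6162, -0.1687, 0.0725]
tcp_rot: [-0.0, 0.113, 0.994, 0.0]
contact_force: [-3.9, 1.3, -1.5]
finger_gap: 0.0496
gripper_force: 25.0
```

```bash
cat > v.py <<'E'
from h import *
yaw=-.23;e=np.array([np.cos(yaw),np.sin(yaw)]);f=np.array([-e[1],e[0]]);seat=np.array([.6075,-.1663])
p=seat+.008*e
delta((p[0],p[1],.073),yaw+np.pi)
F=[]
for i in range(20):
    c=cap('wrist' if i<1 else 'scene');F.append(monitor.sense()['contact_force'])
    if i>1: continue
    P=cloud(c).reshape(-1,3);l=np.c_[(P[:,:2]-seat)@e,(P[:,:2]-seat)@f,P[:,2]]
    m=(abs(l[:,1])<.03)&(l[:,0]>.012)&(l[:,0]<.058)&(l[:,2]>.1)&(l[:,2]<.113);q=l[m]
    print([(round(float(y),3),round(float(np.percentile(k[:,0],5)),4),len(k)) for y in np.arange(-.02,.021,.005) for k in [q[abs(q[:,1]-y)<.0025]] if len(k)>2])
s=np.std(F,0);F=np.mean(F,0);print('F e',F[:2]@e,'f',F[:2]@f,'z',F[2],'std',s)
E
python3 v.py
```

```text
t 10.6 tcp [ 0.6162 -0.1687  0.0725] yaw 2.915 tilt 0.0007 F [-3.89  1.31 -1.46] gap 0.0496 gf 24.99 q [-0.46  0.46  1.52 -0.    1.16 -1.8 ]
shift cm [ 0.11  0.03 -0.05] turn [ 0.    -0.001  0.003]
[(-0.02, 0.0417, 166), (-0.015, 0.0423, 246), (-0.01, 0.0448, 194), (-0.005, 0.0458, 72), (0.0, 0.0561, 46), (0.005, 0.0453, 167), (0.01, 0.0437, 212), (0.015, 0.0422, 183), (0.02, 0.0551, 123)]
[(-0.015, 0.0298, 11), (-0.01, 0.0323, 8), (-0.005, 0.0312, 11), (0.0, 0.0301, 16), (0.005, 0.0293, 8), (0.01, 0.0309, 15), (0.015, 0.026, 24), (0.02, 0.0187, 25)]
F e -4.160357225292382 f -0.18262743604324455 z -1.33849949850994 std [0.43124417 0.39379755 0.57152699]
```

```bash
python3 -c "
from h import *
c=load('scene');cv2.imwrite('pics/v2.png',cv2.resize(c['frame'][200:310,150:300,::-1],(750,550),interpolation=2))"
```

```text
(no output)
```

View pics/v2.png

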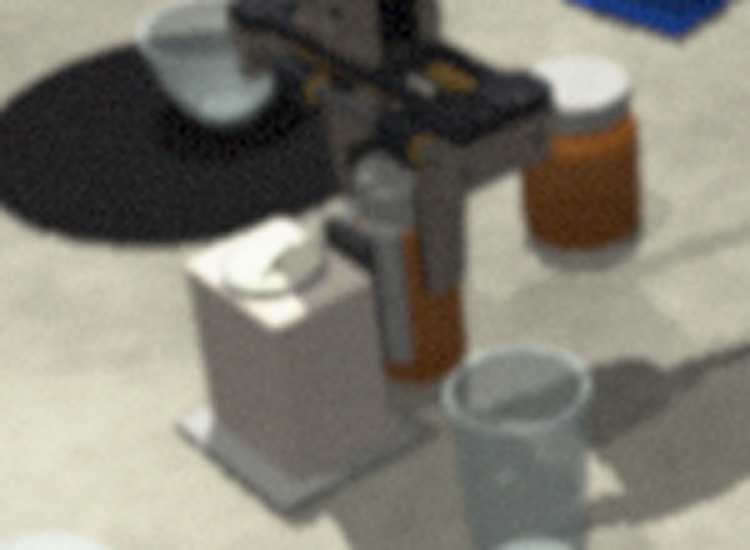

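The bottle is upright and seated in the V at about (410,290) in the crop. The head is pushed back about 8 mm, with an average force of 4.2 N along the push and close to none sideways. The bystanders are untouched, so I'm handing in.

```bash
python3 -c "
from bench import order
print(order.close_job())"
```

```text
the job is handed in; nothing more can be done
None
```

The job is handed in, with no verdict returned: the label was held square to the reader for over a second, and the bottle is still gripped upright in the V with the head back about 8 mm (estimated from the 4.2 N push).

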